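Load the bench finisher, set its coarse ring by the job tag and wind its timer

TASK

Put every metal fitting from the bare worktop in front of the two-gauge manifold (threaded adapters, hexagon plugs, knurled fitting; not the 100 g weight) into the load tray of the bench finisher, and turn the outer ring of its dual control so that the ring's black line meets the dot of the same colour as the job tag lying in the steel-framed seat, leaving the inner knob as it is. After that, wind the orange timer key clockwise, in several part turns, until it is fully wound. Leave the weight and everything else where it is.

Things in the scene. Friction and masses are not known exactly. Their poses are not given: they have to be found in the camera images.
- finisher: Grey bench finisher (dry vibratory deburring machine), 210 x 375 mm, fixed to the worktop; the origin is at worktop level beneath the machine, 10 mm to the left of its middle. Its x axis points to its back, y to its left, z up; seen from the robot the open load tray is on its right half (y < 0) and the console, a flat top 60 mm above the worktop, on its left half.
- tray_in (a point): Centre of the load tray's floor, 47 mm above the worktop. The tray is an open aluminium pan, inside 170 mm along the finisher's x by 182 mm along its y; its 4 mm walls rise 25 mm above the floor. Axes as the finisher's.
- dual_axis (a point): Point on the console's top face (60 mm above the worktop) on the common vertical axis of the two concentric knobs. Axes as the finisher's. Round it, 40 mm from the axis, four 10 mm dots are printed: blue, yellow, red and white.
- coarse_ring (a joint): Outer ring of the dual control: knurled aluminium, 56 mm diameter, side from 3 to 28 mm above the console; black line on its top and side. rad, counterclockwise from above positive; at 0 the black line points along the finisher's -x (to the front). The black line meets the blue dot at -1.3, the yellow dot at -0.4, the red dot at +0.5, the white (off) dot at 1.35. Stops at -1.8 and 1.8; turns with light friction (0.08 N m) and stays where it is left.
- fine_knob (a joint): Inner knob of the dual control: black, 25 mm diameter, standing on the ring's middle, from 28 to 45 mm above the console, white line on top. rad, counterclockwise positive. It turns very easily. It is the fine trim, already adjusted.
- fine_mark (a point): Outer end of the inner knob's white line, 12 mm from the axis, 45 mm above the console.
- key_axis (a point): Point on the console's top face on the vertical axis of the timer key, 106 mm behind dual_axis. Axes as the finisher's.
- timer_key (a joint): Orange wing key of the spring-driven timer: a flat upright wing 40 mm long, 9 mm thick, from 18 to 44 mm above the console, centred on its axis. rad of winding, CLOCKWISE from above positive; at 0 the wing's length lies along the finisher's y, its white-marked end pointing to -y. 0 is run down, 4.5 is the stop (fully wound). Light spring (0.008 N m per rad) but friction (0.06 N m) holds it wherever it is let go.
- tag_seat (a point): Centre of the steel-framed seat at the front left of the console that holds the current job's tag; on the console's top face. The other two tags lie farther back, 100 and 150 mm behind it.
- tag_red: Red square job tag, 33 x 33 x 3 mm, lying fixed on the console. Origin at the centre of its underside.
- tag_yellow: Yellow square job tag, otherwise as the red one.
- tag_blue: Blue square job tag, otherwise as the red one.
- hex_brass: Brass double-ended threaded adapter lying on its side, 45 mm long along its y axis, 24 mm over the hexagon in its middle (12 mm long), threaded ends 17 mm diameter. Origin at the middle of its underside as it lies; its axis runs 10.5 mm above. Absent in some runs.
- hex_steel: Steel-coloured double-ended threaded adapter lying on its side, 45 mm long along its y axis, 19 mm over the hexagon in its middle (10 mm long), ends 13 mm diameter. Origin at the middle of its underside as it lies; its axis runs 8.5 mm above. Absent in some runs.
- plug_brass: Brass hexagon plug standing on its head, 22 mm tall (z), 19 mm across the flats of the hexagon (one pair faces its x axis), 16 mm diameter thread above. Origin at the centre of its foot. Absent in some runs.
- plug_brass_b: A second brass plug, the same as plug_brass. Absent in some runs.
- collar_steel: Steel-coloured stepped knurled fitting standing upright, 30 mm tall (z), 26 mm diameter. Origin at the centre of its foot. Absent in some runs.
- collar_steel_b: A second knurled fitting, the same as collar_steel. Absent in some runs.
- weight_steel: Steel 100 g weight with a button on top, 26 mm diameter, 43 mm tall, standing among the fittings. Not a fitting. Origin at the centre of its foot.
- tape_reel: Blue and white reel of thread tape, 50 mm diameter, 17 mm tall, lying on the worktop. Not a fitting. Origin at the centre of its underside.

How it is judged:
On the way, in this order (a step that is already met when the one before it is completed fails the run):
1. every fitting is in the tray and the ring's black line is on the dot of the current tag's colour (x of hex_brass in the frame of tray_in between -0.087 and 0.087 m and y of hex_brass in the frame of tray_in between -0.093 and 0.093 m and z of hex_brass in the frame of tray_in between -0.01 and 0.03 m and x of hex_steel in the frame of tray_in between -0.087 and 0.087 m and y of hex_steel in the frame of tray_in between -0.093 and 0.093 m and z of hex_steel in the frame of tray_in between -0.01 and 0.03 m and x of plug_brass in the frame of tray_in between -0.087 and 0.087 m and y of plug_brass in the frame of tray_in between -0.093 and 0.093 m and z of plug_brass in the frame of tray_in between -0.01 and 0.03 m and x of collar_steel in the frame of tray_in between -0.087 and 0.087 m and y of collar_steel in the frame of tray_in between -0.093 and 0.093 m and z of collar_steel in the frame of tray_in between -0.01 and 0.03 m and x of plug_brass_b in the frame of tray_in between -0.087 and 0.087 m and y of plug_brass_b in the frame of tray_in between -0.093 and 0.093 m and z of plug_brass_b in the frame of tray_in between -0.01 and 0.03 m and x of collar_steel_b in the frame of tray_in between -0.087 and 0.087 m and y of collar_steel_b in the frame of tray_in between -0.093 and 0.093 m and z of collar_steel_b in the frame of tray_in between -0.01 and 0.03 m and ((horizontal distance between tag_red and tag_seat below 0.02 m and value of joint coarse_ring between 0.33 and 0.67 rad) or (horizontal distance between tag_yellow and tag_seat below 0.02 m and value of joint coarse_ring between -0.57 and -0.23 rad) or (horizontal distance between tag_blue and tag_seat below 0.02 m and value of joint coarse_ring between -1.47 and -1.13 rad))), for 0.2 s.
2. the timer key is wound (value of joint timer_key above 4.2 rad), for 0.2 s.
At the end, for the whole second after the job is handed in: All fittings present rest released in the tray; ring within 0.17 rad of the dot coloured like the tag in the framed seat; timer key wound beyond 4.2 of 4.5 rad; inner knob turned less than 0.2 rad; weight and tape reel within 40 mm of their places (all of step 1 and linear speed of each of hex_brass, hex_steel, plug_brass, collar_steel, plug_brass_b, collar_steel_b below 0.03 m/s and contact force between each of hex_brass, hex_steel, plug_brass, collar_steel, plug_brass_b, collar_steel_b and the fingers below 0.1 N and value of joint timer_key above 4.2 rad and distance of fine_mark from where it was at the start of the episode below 0.0024 m and distance of each of weight_steel, tape_reel from where it was at the start of the episode below 0.04 m); the robot touches nothing.
It fails at once if the inner knob is turned by more than 0.2 rad (distance of fine_mark from where it was at the start of the episode above 0.0024 m).
It fails at once if the weight or the tape reel is moved more than 40 mm (distance of any of weight_steel, tape_reel from where it was at the start of the episode above 0.04 m).
Of hex_brass, hex_steel, plug_brass, collar_steel, plug_brass_b, collar_steel_b only 3 to 5 are there at a start; the rules pass over those that are not, and their reading is None.
At some moment in a run one of hex_brass, hex_steel, plug_brass, collar_steel, plug_brass_b, collar_steel_b may be knocked a few centimetres aside while the robot is not near it.
Once in a run the grip may slacken for a moment while it holds something.
It also fails if it takes over 210 s, if anything falls off the work surface, if the arm or the gripper's body presses on something with over 40 N, if the wrist force passes 120 N, or if a joint passes its speed limit or range.

ROBOT

A 7-joint arm with a two-finger parallel gripper is mounted at the origin on a cart in front of the work surface, level with it; the furniture and walls round the work are solid. World frame = base frame: x ahead of the robot, y to its left, z up, the work surface at z = 0. Lengths are in m, angles in rad, forces in N, time in s.
With the tool pointing down it reaches from about 0.35 to 0.9 m from the base axis. Payload 8.1 kg.
Tool frame: the origin (TCP) lies at the centre of the arm's flange, where the gripper is bolted on; the fingertips stand 178 mm ahead of it and the grasp point (between the pads) lies 159 mm ahead of it; z points along the fingers, y is the line along which they close (so a half turn about z gives the same grasp; the last joint's range is limited). The gripper opens to 92 mm and grips with 3 to 60 N. Pads are 19 mm wide; open, the fingers measure 130 mm over their backs; the gripper's body (75 mm by 190 mm) begins 47 mm behind the grasp point.
Start: joints at [-1.246, 0.434, 0.025, 1.573, -0.012, 1.134, -0.075], TCP at [0.259, 0.569, 0.405] pointing down, gripper open.
Joint ranges: [-2.62, 2.62], [-0.44, 2.09], [-1.27, 1.32], [0.08, 2.57], [-1.32, 4.46], [0.12, 2], [-2.74, 2.74]. Speed limits (rad/s): [2.22, 2.22, 3.01, 3.01, 3.14, 3.14, 3.14].

INTERFACE

Orientations are given as a rotation vector (axis times angle).
In Python, from cell import arm gives the robot as it stands. The module is installed in compiled form; this text tells all that it offers.
- The arm moves only by the shell command python3 -m inch 'ROWS' [FORCE]. ROWS is text: rows parted by semicolons, each of 5 numbers parted by spaces: the shift along the tool's x, y, z in m, then the turn about the tool's z in rad, then the finger opening in m, from 0 to 0.0918. In form: x y z roll fingers; .... A call has 1 to 5 rows; each row is the pose to reach, as a shift and turn from the pose commanded when the call began, along the tool's axes at that moment; what a row does not reach only later rows make up. A row lasts 1/10 s, in which the tool goes at most 50 mm and 8.59 degrees, less where a joint would pass 70% of its speed; a pose out of reach is approached as far as the arm can. A call with a gripper value outside its range is refused whole. The fingers move at their own pace and stop on an object; FORCE is the grip in N (left out, the last holds). Time passes only in rows, so rows that repeat a pose let the fingers close. It gives the time, the measured TCP pose, the force, the opening and the grip force at its end, in the units of the state.
- arm.observe(): the state, without advancing time (a new reading comes with each control period).
- arm.get_image(name): name is "scene" or "top"; returns the picture (480x640x3 uint8, red, green, blue); there is no depth.
- arm.get_calibration(name): a dict with "intrinsics" (3x3 intrinsics, pixels), "pose" (4x4, takes a point from camera to world coordinates). Camera axes: x right, y up, looking along -z (the intrinsics and any distortion apply to the point x, -y, -z); pixel columns grow to the right and rows downward; lengths in m; the calibration is good to about 2 mm. A picture is of the moment at which its call begins. get_calibration takes no time and is no camera call.
- arm.sign_off(): hands the job in; it is judged then, once.
Trained networks look in the newest picture that a camera, given by its name, has taken for a name from the list of things; names that differ only in an ending like _2 or _b are one class to them, and where a whole thing is asked for, a point or a joint stands for the part that bears it (a point fixed in the world has none). Each returns a list of dicts, best first, with "conf" (0 to 1); they miss things now and then, are a little off and sometimes report something else, mostly with a low value. They report only what shows in the picture. A call takes as long as a camera call.
- arm.look_for(camera, query): "point" ([row, column] in pixels, amid what is visible of it).
- arm.silhouettes(camera, query): "region" (480x640 bool, what is visible of it) and "point" ([row, column] in pixels, amid what is visible of it).
- arm.place_of(camera, query): "point" ([row, column] in pixels: a listed point, or the origin of a listed thing).
The state is a dict: "clock": time; "joints": joint angles; "dq": joint speeds; "joint_efforts": joint torques, N m; "position": TCP position; "ee_rot": TCP orientation; "force": force on the tool from outside, world axes, zero at the start; "ft_torque": the same for the moment, N m; "width": opening from 0.0 (shut) to 1.0 (fully open); "gripper_force": force on a finger pad.
Only numpy, scipy, OpenCV 4.12 (cv2) and the standard library are available. Lean on these libraries where they do the work, as an engineer would, in place of code of your own. Each camera call takes 0.05 s, during which the arm holds its last target. There are 200 camera calls.

## Working session

There is one attempt and no reset: what is moved stays moved. The work goes in short steps, Python scripts to look and compute and a shell command to move; the robot and the scene stay as the last step left them, time stands still between calls to the robot, and variables do not carry over. Pictures are saved under pics/ and viewed, at most 14 in all, crops included, and the job is handed in when it is done.

```bash
mkdir -p pics; cat > h.py <<'E'
import numpy as np, cv2
from cell import arm
from scipy.spatial.transform import Rotation as R
def ray(cam,p):
    c=arm.get_calibration(cam);K=np.array(c["intrinsics"]);T=np.array(c["pose"])
    r,cl=p
    d=np.array([(cl-K[0,2])/K[0,0],-(r-K[1,2])/K[1,1],-1.])
    return T[:3,3],T[:3,:3]@d
def at(cam,p,z):
    o,d=ray(cam,p);return o+d*(z-o[2])/d[2]
def proj(cam,X):
    c=arm.get_calibration(cam);K=np.array(c["intrinsics"]);T=np.array(c["pose"])
    q=T[:3,:3].T@(np.array(X)-T[:3,3]); return [K[1,1]*q[1]/q[2]+K[1,2], -K[0,0]*q[0]/q[2]+K[0,2]]
def save(cam,name):
    im=arm.get_image(cam);cv2.imwrite("pics/"+name,cv2.cvtColor(im,cv2.COLOR_RGB2BGR));return im
def st():
    s=arm.observe();print("t",round(s["clock"],2),"pos",np.round(s["position"],4),"rot",np.round(s["ee_rot"],3),"w",round(s["width"],3),"gf",round(s["gripper_force"],1),"F",np.round(s["force"],1));return s
E
python3 - <<'E'
from h import *
s=st();print(R.from_rotvec(s["ee_rot"]).as_matrix().round(3))
for c in("scene","top"):
    save(c,c+"0.png");k=arm.get_calibration(c);print(c,np.round(k["pose"],3).tolist(),np.round(k["intrinsics"],1).tolist(),[x for x in k if x not in("pose","intrinsics")])
Z=dict(dual_axis=.06,key_axis=.06,tag_seat=.06,tray_in=.047,finisher=0,fine_mark=.105,tag_red=.06,tag_yellow=.06,tag_blue=.06)
for q in "finisher tray_in dual_axis key_axis fine_mark tag_seat tag_red tag_yellow tag_blue hex_brass hex_steel plug_brass collar_steel weight_steel tape_reel".split():
  for c in("top","scene"):
    for d in arm.place_of(c,q)[:3]:
        if d["conf"]>.2: print(q,c,round(d["conf"],2),np.round(d["point"],0),at(c,d["point"],Z.get(q,0)).round(4)[:2])
E
```

```text
t 0.0 pos [0.2592 0.5684 0.4039] rot [-6.67e-01 -3.07e+00  3.00e-03] w 1.002 gf 0.0 F [ 0.2 -0.4  0. ]
[[-0.91   0.415 -0.001]
 [ 0.415  0.91  -0.002]
 [-0.    -0.002 -1.   ]]
scene [[0.601, 0.356, -0.715, -0.692], [-0.799, 0.272, -0.536, -0.959], [0.004, 0.894, 0.448, 0.81], [0.0, 0.0, 0.0, 1.0]] [[507.7, 0.0, 330.5], [0.0, 507.7, 238.6], [0.0, 0.0, 1.0]] []
top [[-0.026, 0.993, -0.113, 0.309], [-1.0, -0.027, -0.002, -0.062], [-0.005, 0.112, 0.994, 1.436], [0.0, 0.0, 0.0, 1.0]] [[546.6, 0.0, 316.7], [0.0, 546.6, 236.5], [0.0, 0.0, 1.0]] []
finisher top 0.82 [231. 216.] [0.4948 0.2065]
finisher scene 0.58 [232. 274.] [0.5204 0.2085]
finisher scene 0.31 [221. 222.] [0.4719 0.4289]
tray_in top 0.96 [219. 249.] [0.5175 0.1117]
tray_in scene 0.76 [226. 289.] [0.514  0.1263]
dual_axis top 0.8 [250. 195.] [0.4378 0.2482]
dual_axis scene 0.94 [220. 245.] [0.4383 0.2673]
key_axis top 0.56 [216. 184.] [0.5281 0.2776]
key_axis scene 0.81 [207. 261.] [0.5586 0.3035]
fine_mark top 0.53 [254. 182.] [0.4268 0.2694]
fine_mark top 0.34 [212. 184.] [0.5309 0.265 ]
fine_mark scene 0.52 [211. 242.] [0.
[... 447 characters left out ...]
s top 0.46 [230. 452.] [ 0.4785 -0.4169]
hex_brass scene 0.72 [318. 447.] [ 0.4095 -0.5307]
hex_brass scene 0.52 [293. 422.] [ 0.4823 -0.4173]
hex_steel top 0.63 [255. 495.] [ 0.4098 -0.5268]
hex_steel top 0.56 [209. 357.] [ 0.542  -0.1683]
hex_steel scene 0.55 [260. 364.] [ 0.5439 -0.1708]
plug_brass top 0.48 [198. 419.] [ 0.5674 -0.3362]
plug_brass scene 0.55 [270. 413.] [ 0.5809 -0.3321]
weight_steel top 0.5 [237. 380.] [ 0.4663 -0.227 ]
weight_steel scene 0.7 [211. 243.] [0.5823 0.4324]
weight_steel scene 0.44 [272. 364.] [ 0.4764 -0.2179]
tape_reel top 0.71 [255. 490.] [ 0.4114 -0.5143]
tape_reel scene 0.81 [316. 444.] [ 0.4115 -0.5203]
tape_reel scene 0.67 [270. 409.] [ 0.5745 -0.3216]
```

```bash
python3 - <<'E'
import cv2
a=cv2.imread("pics/top0.png")
cv2.imwrite("pics/topc.png",cv2.resize(a[150:300,125:325],None,fx=4,fy=4,interpolation=cv2.INTER_CUBIC))
cv2.imwrite("pics/topd.png",cv2.resize(a[150:300,325:525],None,fx=4,fy=4,interpolation=cv2.INTER_CUBIC))
E
```

```text
(no output)
```

View pics/topc.png

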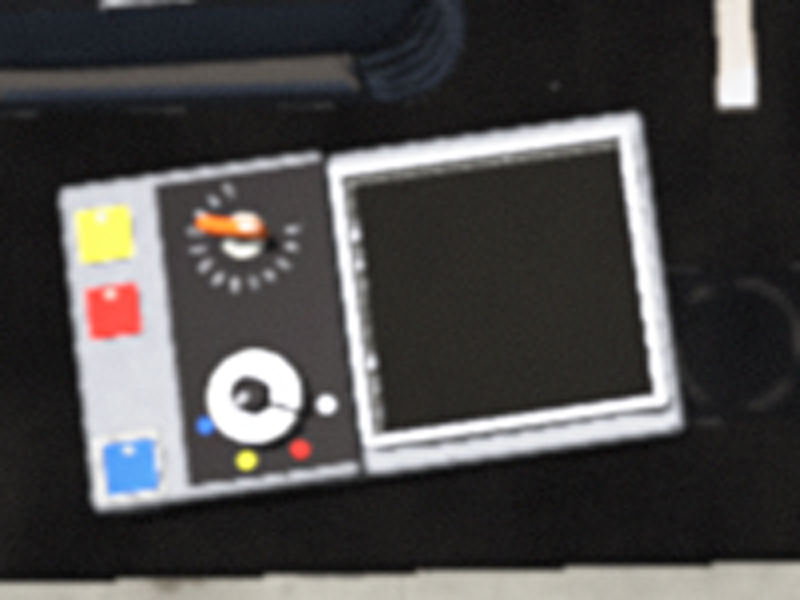

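View pics/topd.png

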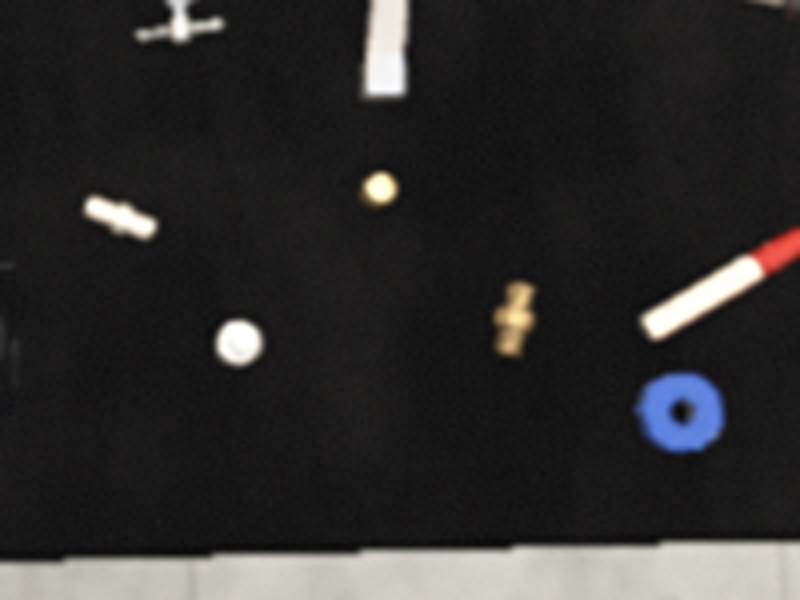

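View pics/scene0.png

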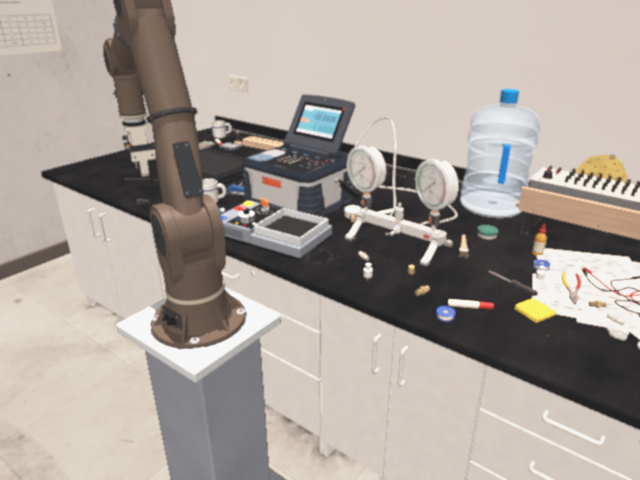

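The pictures show a blue tag in the seat (top crop 130,466) and the ring's line between red and white. There are three fittings: hex_steel (120,217), plug_brass (380,188) and hex_brass (515,320). The weight is at (240,343) and the reel at (682,412). Next I'll measure these precisely.

```bash
cat > meas.py <<'E'
from h import *
def blobs(im,x0,y0,x1,y1,thr=90):
    m=(im[y0:y1,x0:x1].max(2)>thr).astype(np.uint8)
    n,l,s,c=cv2.connectedComponentsWithStats(m);out=[]
    for i in range(1,n):
        if s[i,4]<12: continue
        ys,xs=np.nonzero(l==i);w=im[y0+ys,x0+xs].max(1).astype(float)-40
        P=np.c_[ys+y0,xs+x0];ce=(P*w[:,None]).sum(0)/w.sum();out.append((ce,P))
    return out
def fit(ce,P,z):
    X=np.array([at("top",p,z)[:2] for p in P]);d=X-X.mean(0);ev,V=np.linalg.eigh(d.T@d/len(d))
    return at("top",ce,z).round(4)[:2],len(P),np.degrees(np.arctan2(V[1,1],V[0,1])).round(1),(4*ev**.5).round(3)
E
python3 - <<'E'
from meas import *
im=arm.get_image("top")
for ce,P in blobs(im,335,180,505,275): print("blob",ce.round(1),fit(ce,P,.01),im[tuple(ce.astype(int))])
h=cv2.cvtColor(im,cv2.COLOR_RGB2HSV);
def col(lo,hi,name,z):
    m=cv2.inRange(h,lo,hi);m[:150]=0;m[300:]=0;m[:,325:]=0
    n,l,s,c=cv2.connectedComponentsWithStats(m)
    for i in range(1,n):
        if s[i,4]>5:print(name,c[i].round(1),s[i,4],at("top",c[i][::-1],z).round(4)[:2])
col((0,130,100),(8,255,255),"red",.061);col((22,110,100),(35,255,255),"yel",.061);col((100,120,100),(125,255,255),"blue",.061);col((9,150,100),(20,255,255),"orange",.104)
# tray outer/inner contour: bright region
for q,c in(("dual_axis","top"),("key_axis","top"),("coarse_ring","top"),("timer_key","top"),("tray_in","top")):
    for d in arm.silhouettes(c,q)[:2]:
        P=np.argwhere(d["region"]); 
        if d["conf"]>.3: print(q,round(d["conf"],2),len(P),P.mean(0).round(1),at("top",P.mean(0),.09).round(4)[:2],cv2.minAreaRect(P.astype(np.float32)))
E
```

```text
blob [196.6 419.6] (array([ 0.5696, -0.3351]), 57, np.float64(102.5), array([0.022, 0.023])) [255 255 235]
blob [203.9 354.6] (array([ 0.5548, -0.1626]), 122, np.float64(66.0), array([0.021, 0.054])) [255 255 253]
blob [226.5 495.4] (array([ 0.4846, -0.5303]), 174, np.float64(121.3), array([0.024, 0.067])) [255 255 251]
blob [228.9 453.4] (array([ 0.4811, -0.4197]), 122, np.float64(164.0), array([0.022, 0.051])) [243 216 156]
blob [235.1 384.3] (array([ 0.4697, -0.2375]), 113, np.float64(115.0), array([0.031, 0.032])) [254 255 255]
blob [252.5 494.9] (array([ 0.4161, -0.5245]), 328, np.float64(90.0), array([0.056, 0.057])) [16 17 17]
red [153.  227.6] 133 [0.499  0.3549]
red [199.7 261.9] 24 [0.4086 0.2365]
yel [151.  208.4] 136 [0.5484 0.3604]
yel [186.3 264.6] 27 [0.4026 0.2703]
blue [ 67.5 158.1] 214 [0.6858 0.5771]
blue [102.3 225.6] 74 [0.5075 0.4841]
blue [175.7 256.2] 18 [0.4246 0.2969]
blue [157.1 266.7] 125 [0.3993 0.3439]
orange [ 49.9 202.9] 92 [0.5616 0.5978]
orange [181.  206.5] 50 [0.5437 0.273 ]
orange [ 84.5 250. ] 6 [0.4422 0.5095]
orange [ 89.7 251.5] 6 [0.4382 0.4967]
orange [100.5 254. ] 6 [0.4313 0.47  ]
orange [105.9 255.4] 7 [0.4274 0.4569]
dual_axis 0.92 11760 [227.8 219.4] [0.4901 0.1809] ((227.95333862304688, 216.83840942382812), (84.03201293945312, 150.8135528564453), 7.853313446044922)
key_axis 0.79 11526 [227.4 219.5] [0.491  0.1807] ((227.49000549316406, 216.56997680664062), (83.15574645996094, 148.35098266601562), 8.130102157592773)
coarse_ring 0.65 368 [249.  189.6] [0.4391 0.255 ] ((249.0, 189.0), (24.0, 22.0), 90.0)
timer_key 0.64 74 [206.8 182.6] [0.5453 0.2724] ((207.10365295410156, 182.4329071044922), (15.23955249786377, 5.411145210266113), 83.6598129272461)
tray_in 0.58 11666 [227.7 219.2] [0.4903 0.1813] ((227.7454376220703, 216.53347778320312), (83.49996185302734, 148.84971618652344), 7.765166282653809)
```

```bash
cat > plan.py <<'E'
import sys
from h import *
# args: x,y,z,yawdeg(tool y axis) legs; prints total shift rows per call
def yaw(M): return np.arctan2(M[1,1],M[0,1])
def plan(legs,p=None,a=None,dl=.048,da=.145):
    s=arm.observe();M=R.from_rotvec(s["ee_rot"]).as_matrix()
    p=np.array(s["position"]) if p is None else p;a=yaw(M)
    for L in legs:
        q=np.array(L[:3]);b=np.radians(L[3])
        d=q-p;r=-(b-a)   # tool roll = clockwise from above
        n=int(max(np.ceil(np.linalg.norm(d)/dl),np.ceil(abs(r)/da),1));k=0
        while k<n:
            m=min(5,n-k);y=np.array([np.cos(a),np.sin(a),0]);z=np.array([0,0,-1.]);x=np.cross(y,z)
            D=d*m/n
            print(f"{m} rows of {n}: per-row {x@D/m:.4f} {y@D/m:.4f} {z@D/m:.4f} {r/n:.4f} | total {x@D:.4f} {y@D:.4f} {z@D:.4f} {r*m/n:.4f}")
            a-=r*m/n;k+=m
        p=q;print("-- at",L)
if __name__=="__main__": 
    st();plan([list(map(float,v.split(","))) for v in sys.argv[1:]])
E
python3 plan.py .53,-.3,.40,-90 .57,-.335,.26,-90 
```

```text
t 1.9 pos [0.2593 0.5687 0.4047] rot [0.667 3.07  0.   ] w 0.998 gf 0.0 F [-0.3 -0.3 -0.6]
5 rows of 19: per-row -0.0319 -0.0357 0.0002 0.1428 | total -0.1597 -0.1784 0.0012 0.7141
5 rows of 19: per-row -0.0475 -0.0061 0.0002 0.1428 | total -0.2375 -0.0303 0.0012 0.7141
5 rows of 19: per-row -0.0399 0.0265 0.0002 0.1428 | total -0.1993 0.1327 0.0012 0.7141
4 rows of 19: per-row -0.0127 0.0462 0.0002 0.1428 | total -0.0510 0.1847 0.0010 0.5713
-- at [0.53, -0.3, 0.4, -90.0]
4 rows of 4: per-row 0.0100 0.0088 0.0350 0.0000 | total 0.0400 0.0350 0.1400 0.0000
-- at [0.57, -0.335, 0.26, -90.0]
```

```bash

python3 -m inch '-.16 -.178 0 .714 .05; -.16 -.178 0 .714 .05; -.16 -.178 0 .714 .05; -.16 -.178 0 .714 .05; -.16 -.178 0 .714 .05'
python3 -m inch '-.237 -.03 0 .714 .05; -.237 -.03 0 .714 .05; -.237 -.03 0 .714 .05; -.237 -.03 0 .714 .05; -.237 -.03 0 .714 .05'
python3 -m inch '-.2 .133 0 .714 .05; -.2 .133 0 .714 .05; -.2 .133 0 .714 .05; -.2 .133 0 .714 .05; -.2 .133 0 .714 .05'
python3 plan.py .57,-.335,.26,-90
```

```text
clock: 2.4
position: [0.3317, 0.3374, 0.4049]
ee_rot: [1.708, 2.637, 0.0]
force: [1.0, 0.4, 0.3]
width: 0.615
gripper_force: 0.0
clock: 2.9
position: [0.4026, 0.1093, 0.4051]
ee_rot: [2.522, 1.874, 0.002]
force: [0.3, 1.0, -0.1]
width: 0.544
gripper_force: 0.0
clock: 3.4
position: [0.4739, -0.1199, 0.4053]
ee_rot: [3.016, 0.875, 0.002]
force: [0.3, 0.9, -0.1]
width: 0.543
gripper_force: 0.0
t 3.4 pos [ 0.4739 -0.1199  0.4053] rot [3.016e+00 8.750e-01 2.000e-03] w 0.543 gf 0.0 F [ 0.3  0.9 -0.1]
5 rows of 6: per-row -0.0057 0.0389 0.0242 0.0941 | total -0.0283 0.1943 0.1210 0.4705
1 rows of 6: per-row 0.0126 0.0372 0.0242 0.0941 | total 0.0126 0.0372 0.0242 0.0941
-- at [0.57, -0.335, 0.26, -90.0]
```

```bash

python3 -m inch '-.028 .194 .121 .47 .05; -.028 .194 .121 .47 .05; -.028 .194 .121 .47 .05; -.028 .194 .121 .47 .05; -.028 .194 .121 .47 .05' >/dev/null
python3 -m inch '0.012 .037 .024 .094 .05; .012 .037 .024 .094 .05;.012 .037 .024 .094 .05;.012 .037 .024 .094 .05' >/dev/null
python3 - <<'E'
from meas import *
im=save("top","t1.png");save("scene","s1.png")
for ce,P in blobs(im,335,180,505,275): print("blob",ce.round(1),fit(ce,P,.01),im[tuple(ce.astype(int))])
for d in arm.place_of("scene","plug_brass"):print(d,at("scene",d["point"],0))
E
python3 plan.py .568,-.333,.186,-90
```

```text
blob [207.3 372. ] (array([ 0.5443, -0.208 ]), 1939, np.float64(122.0), array([0.099, 0.206])) [114  93  75]
blob [186.7 422. ] (array([ 0.5959, -0.3427]), 509, np.float64(99.0), array([0.056, 0.102])) [107  85  70]
blob [181.2 460.5] (array([ 0.608 , -0.4454]), 19, np.float64(118.7), array([0.009, 0.021])) [124 100  82]
blob [226.5 495.5] (array([ 0.4846, -0.5303]), 173, np.float64(121.0), array([0.024, 0.067])) [255 255 251]
blob [229.  453.5] (array([ 0.4809, -0.4198]), 121, np.float64(163.4), array([0.022, 0.051])) [243 217 157]
t 4.4 pos [ 0.5711 -0.3298  0.2607] rot [-3.141e+00 -1.500e-02 -2.000e-03] w 0.543 gf 0.0 F [ 0.6  0.9 -0.2]
2 rows of 2: per-row -0.0016 0.0016 0.0374 0.0047 | total -0.0031 0.0031 0.0747 0.0094
-- at [0.568, -0.333, 0.186, -90.0]Traceback (most recent call last):
  File "<stdin>", line 3, in <module>
  File "meas.py", line 11, in fit
    X=np.array([at("top",p,z)[:2] for p in P]);d=X-X.mean(0);ev,V=np.linalg.eigh(d.T@d/len(d))
                ~~^^^^^^^^^^^
  File "h.py", line 10, in at
    o,d=ray(cam,p);return o+d*(z-o[2])/d[2]
        ~~~^^^^^^^
  File "h.py", line 5, in ray
    c=arm.get_calibration(cam);K=np.array(c["intrinsics"]);T=np.array(c["pose"])
ValueError: time passes only in moves, steps and waits
```

```bash
python3 - <<'E'
import cv2,numpy as np
a=cv2.imread("pics/s1.png")[180:330,300:500];b=cv2.imread("pics/t1.png")[150:300,325:525]
cv2.imwrite("pics/v1.png",np.hstack([cv2.resize(v,(400,300)) if 0 else cv2.resize(v,None,fx=2,fy=2,interpolation=2) for v in(a,b)]))
E
```

```text
(no output)
```

View pics/v1.png

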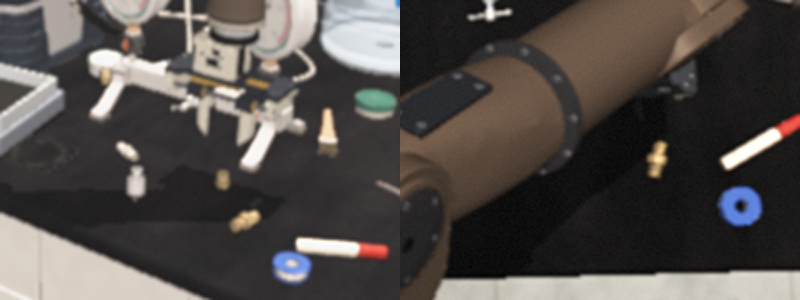

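The plug still stands at about scene pixel (row 270, col 411), and the fingers are above and behind it. Next I check my estimate against the scene camera.

```bash
sed -i 's/^def ray/import functools\n@functools.lru_cache(None)\ndef cal(cam): return arm.get_calibration(cam)\ndef ray/; s/c=arm.get_calibration(cam);/c=cal(cam);/' h.py
python3 - <<'E'
from h import *
a=cv2.imread("pics/s1.png")
h=cv2.cvtColor(a,cv2.COLOR_BGR2HSV)[255:285,395:430]
m=cv2.inRange(h,(8,70,60),(30,255,255));P=np.argwhere(m);print(len(P),P.mean(0)+[255,395],P.min(0)+[255,395],P.max(0)+[255,395])
print(proj("scene",[.568,-.333,.011]), at("scene",P.mean(0)+[255,395],.011))
E
python3 -m inch '-.003 .003 .04 .009 .05; -.003 .003 .074 .009 .05;-.003 .003 .074 .009 .05;-.003 .003 .074 .009 .05' ; python3 - <<'E'
from h import *
a=save("scene","s2.png");cv2.imwrite("pics/v2.png",cv2.resize(a[220:300,370:470,::-1],None,fx=6,fy=6,interpolation=2))
E
```

```text
70 [269.94285714 411.32857143] [265 407] [284 427]
[np.float64(269.004541465334), np.float64(411.2346063225562)] [ 0.56299339 -0.33609305  0.011     ]
clock: 4.8
position: [0.5681, -0.3334, 0.1868]
ee_rot: [-3.141, 0.001, -0.0]
force: [-0.9, -0.7, 1.5]
width: 0.546
gripper_force: 0.0
```

View pics/v2.png

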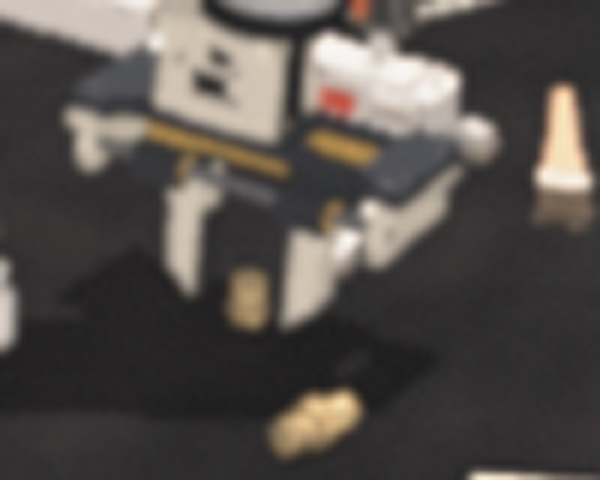

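The plug sits between the fingers, so I close and lift.

```bash

python3 -m inch '0 0 0 0 0;0 0 0 0 0;0 0 0 0 0;0 0 0 0 0' 30
python3 -m inch '0 0 -.05 0 0;0 0 -.1 0 0;0 0 -.14 0 0' 
python3 plan.py .48,-.1,.33,-90 .54,.13,.30,-90 .54,.13,.233,-90
```

```text
clock: 5.25
position: [0.568, -0.334, 0.1862]
ee_rot: [3.141, -0.002, 0.001]
force: [0.2, 0.3, -0.3]
width: 0.247
gripper_force: 0.0
clock: 5.55
position: [0.5677, -0.3344, 0.3284]
ee_rot: [3.141, -0.003, 0.001]
force: [2.1, -0.4, 0.5]
width: 0.016
gripper_force: 0.0
t 5.55 pos [ 0.5677 -0.3344  0.3284] rot [ 3.141e+00 -3.000e-03  1.000e-03] w 0.016 gf 0.0 F [ 2.1 -0.4  0.5]
5 rows of 6: per-row -0.0147 -0.0390 -0.0003 -0.0003 | total -0.0734 -0.1952 -0.0013 -0.0016
1 rows of 6: per-row -0.0146 -0.0391 -0.0003 -0.0003 | total -0.0146 -0.0391 -0.0003 -0.0003
-- at [0.48, -0.1, 0.33, -90.0]
5 rows of 5: per-row 0.0120 -0.0460 0.0060 -0.0000 | total 0.0600 -0.2300 0.0300 -0.0000
-- at [0.54, 0.13, 0.3, -90.0]
2 rows of 2: per-row 0.0000 0.0000 0.0335 -0.0000 | total 0.0000 0.0000 0.0670 -0.0000
-- at [0.54, 0.13, 0.233, -90.0]
```

The fingers close slowly, so the lift came too early. I'll open and check where the plug is before going down again.

```bash

python3 -m inch '0 0 0 0 .05;0 0 0 0 .05;0 0 0 0 .05;0 0 0 0 .05;0 0 0 0 .05'
python3 - <<'E'
from h import *
a=save("scene","s3.png")
h=cv2.cvtColor(a,cv2.COLOR_RGB2HSV)[255:285,395:430]
m=cv2.inRange(h,(8,70,60),(30,255,255));n,l,s,c=cv2.connectedComponentsWithStats(m)
for i in range(1,n):print(s[i,4],c[i]+[395,255],at("scene",(c[i]+[395,255])[::-1],.011).round(4))
st()
E
```

```text
clock: 6.05
position: [0.5676, -0.3337, 0.3245]
ee_rot: [-3.141, 0.002, 0.003]
force: [-0.4, -0.5, -0.3]
width: 0.404
gripper_force: 0.0
67 [410.94029851 269.52238806] [ 0.5646 -0.3338  0.011 ]
t 6.1 pos [ 0.5677 -0.3338  0.3247] rot [-3.141e+00  2.000e-03  2.000e-03] w 0.445 gf 0.0 F [-0.   0.2 -0.8]
```

The plug hasn't moved. I'll go down again and allow more time to close.

```bash

python3 -m inch '0 0 .04 0 .05;0 0 .08 0 .05;-.001 0 .12 0 .05;-.001 0 .139 0 .05;-.001 0 .139 0 .05' >/dev/null
python3 -m inch '0 0 0 0 0;0 0 0 0 0;0 0 0 0 0;0 0 0 0 0;0 0 0 0 0' 30 
python3 -m inch '0 0 0 0 0;0 0 0 0 0;0 0 0 0 0;0 0 0 0 0;0 0 0 0 0' 30 
python3 -m inch '0 0 -.05 0 0;0 0 -.1 0 0;0 0 -.14 0 0;0 0 -.14 0 0' 
python3 plan.py .48,-.1,.33,-90 .54,.13,.30,-90 .54,.13,.233,-90
```

```text
clock: 7.1
position: [0.5671, -0.334, 0.1874]
ee_rot: [3.141, -0.002, 0.002]
force: [0.6, 1.0, 2.3]
width: 0.16
gripper_force: 30.3
clock: 7.6
position: [0.5671, -0.334, 0.1874]
ee_rot: [3.141, -0.002, 0.002]
force: [0.4, 1.1, 6.4]
width: 0.161
gripper_force: 30.0
clock: 8.0
position: [0.5676, -0.3357, 0.3327]
ee_rot: [3.137, -0.003, 0.012]
force: [0.1, 0.1, 0.0]
width: 0.158
gripper_force: 30.0
t 8.0 pos [ 0.5676 -0.3357  0.3327] rot [ 3.137e+00 -3.000e-03  1.200e-02] w 0.158 gf 30.0 F [0.1 0.1 0. ]
5 rows of 6: per-row -0.0147 -0.0393 0.0004 -0.0003 | total -0.0733 -0.1963 0.0022 -0.0015
1 rows of 6: per-row -0.0146 -0.0393 0.0004 -0.0003 | total -0.0146 -0.0393 0.0004 -0.0003
-- at [0.48, -0.1, 0.33, -90.0]
5 rows of 5: per-row 0.0120 -0.0460 0.0060 -0.0000 | total 0.0600 -0.2300 0.0300 -0.0000
-- at [0.54, 0.13, 0.3, -90.0]
2 rows of 2: per-row 0.0000 0.0000 0.0335 -0.0000 | total 0.0000 0.0000 0.0670 -0.0000
-- at [0.54, 0.13, 0.233, -90.0]
```

```bash

python3 -m inch '-.088 -.236 0 0 0;-.088 -.236 0 0 0;-.088 -.236 0 0 0;-.088 -.236 0 0 0;-.088 -.236 0 0 0' 40 >/dev/null
python3 -m inch '.06 -.23 .03 0 0;.06 -.23 .03 0 0;.06 -.23 .03 0 0;.06 -.23 .03 0 0;.06 -.23 .03 0 0' | grep -E 'pos|width|grip'
python3 -m inch '0 0 .03 0 0;0 0 .06 0 0;0 0 .06 0 0;0 0 .06 0 0'
python3 plan.py .54,.13,.233,-90
```

```text
position: [0.5399, 0.1339, 0.2956]
width: 0.157
gripper_force: 40.0
clock: 9.4
position: [0.5399, 0.1298, 0.2367]
ee_rot: [3.141, -0.003, -0.002]
force: [0.6, 0.0, -0.6]
width: 0.158
gripper_force: 40.0
t 9.4 pos [0.5399 0.1298 0.2367] rot [ 3.141e+00 -3.000e-03 -2.000e-03] w 0.158 gf 40.0 F [ 0.6  0.  -0.6]
1 rows of 1: per-row 0.0001 -0.0002 0.0037 -0.0022 | total 0.0001 -0.0002 0.0037 -0.0022
-- at [0.54, 0.13, 0.233, -90.0]
```

```bash

python3 -m inch '0 0 .002 0 0;0 0 .002 0 .045;0 0 .002 0 .045;0 0 .002 0 .045;0 0 .002 0 .045' >/dev/null
python3 -m inch '0 0 0 0 .045;0 0 -.05 0 .045;0 0 -.1 0 .045;0 0 -.1 0 .045'
python3 - <<'E'
from meas import *
im=save("top","t4.png")
for ce,P in blobs(im,335,180,505,275): print("blob",ce.round(1),fit(ce,P,.01))
E
python3 plan.py .48,-.05,.34,-60 .555,-.163,.24,-24
```

```text
clock: 10.3
position: [0.5422, 0.1296, 0.3403]
ee_rot: [-3.139, 0.003, -0.013]
force: [0.1, -0.5, -0.5]
width: 0.487
gripper_force: 0.0
blob [203.8 354.6] (array([ 0.5549, -0.1625]), 121, np.float64(66.2), array([0.02 , 0.054]))
blob [226.5 495.4] (array([ 0.4846, -0.5303]), 174, np.float64(120.9), array([0.024, 0.067]))
blob [228.9 453.4] (array([ 0.4811, -0.4197]), 121, np.float64(164.3), array([0.022, 0.051]))
blob [235.1 384.3] (array([ 0.4697, -0.2375]), 114, np.float64(127.7), array([0.031, 0.032]))
blob [252.5 494.9] (array([ 0.4161, -0.5245]), 327, np.float64(98.8), array([0.056, 0.057]))
t 10.35 pos [0.5412 0.1302 0.3377] rot [-3.139e+00  2.000e-03 -8.000e-03] w 0.488 gf 0.0 F [-0.7 -0.1  0.3]
4 rows of 4: per-row -0.0152 0.0451 -0.0006 -0.1312 | total -0.0610 0.1803 -0.0023 -0.5248
-- at [0.48, -0.05, 0.34, -60.0]
5 rows of 5: per-row 0.0017 0.0271 0.0200 -0.1257 | total 0.0085 0.1354 0.1000 -0.6283
-- at [0.555, -0.163, 0.24, -24.0]
```

```bash

python3 -m inch '-.061 .18 0 -.525 .045;-.061 .18 0 -.525 .045;-.061 .18 0 -.525 .045;-.061 .18 0 -.525 .045;-.061 .18 0 -.525 .045' | grep pos
python3 - <<'E'
from h import *
for n,p in dict(foot_left=(238,349),bar_left=(212,348),bar_right=(240,445),foot_right=(263,425)).items(): print(n,at("scene",p,0).round(3),at("scene",p,.05).round(3))
a=cv2.imread("pics/top0.png")[90:220,320:480];b=cv2.imread("pics/scene0.png")[130:290,320:480]
cv2.imwrite("pics/v3.png",np.hstack([cv2.resize(a,(400,325),interpolation=2),cv2.resize(b,(400,400),interpolation=2)[:325]]))
E
python3 plan.py .555,-.163,.24,-24
```

```text
position: [0.4762, -0.055, 0.3345]
foot_left [ 0.646 -0.04   0.   ] [ 0.563 -0.097  0.05 ]
bar_left [0.833 0.096 0.   ] [0.739 0.031 0.05 ]
bar_right [ 0.84 -0.32  0.  ] [ 0.745 -0.359  0.05 ]
foot_right [ 0.647 -0.341  0.   ] [ 0.564 -0.379  0.05 ]
t 10.85 pos [ 0.4762 -0.055   0.3345] rot [ 3.037e+00  8.040e-01 -2.000e-03] w 0.487 gf 0.0 F [-0.   0.9  0.6]
5 rows of 5: per-row 0.0030 0.0266 0.0189 -0.1268 | total 0.0150 0.1328 0.0945 -0.6342
-- at [0.555, -0.163, 0.24, -24.0]
```

View pics/v3.png

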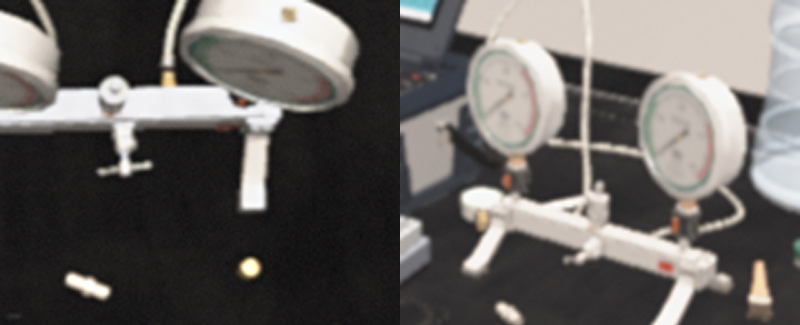

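```bash
python3 - <<'E'
from h import *
for z in(.02,.04,.06,.08): print(z,at("top",(157.5,370),z).round(3),at("scene",(233,391),z).round(3), "handle R",at("top",(156.5,380.5),z).round(3))
E
```

```text
0.02 [ 0.676 -0.207  0.02 ] [ 0.736 -0.158  0.02 ] handle R [ 0.678 -0.235  0.02 ]
0.04 [ 0.671 -0.205  0.04 ] [ 0.7   -0.179  0.04 ] handle R [ 0.673 -0.232  0.04 ]
0.06 [ 0.666 -0.203  0.06 ] [ 0.664 -0.199  0.06 ] handle R [ 0.668 -0.23   0.06 ]
0.08 [ 0.661 -0.201  0.08 ] [ 0.628 -0.219  0.08 ] handle R [ 0.663 -0.227  0.08 ]
```

```bash

python3 -m inch '.015 .13 .08 -.634 .045;.015 .13 .08 -.634 .045;.015 .13 .08 -.634 .045;.015 .13 .08 -.634 .045;.015 .13 .08 -.634 .045' >/dev/null
python3 -m inch '0 0 0 0 .045;0 0 0 0 .045;0 0 0 0 .045' | grep -E 'pos|rot'
python3 - <<'E'
from h import *
for d in arm.place_of("scene","hex_steel") if arm.get_image("scene") is not None else []: print(d["conf"],d["point"],at("scene",d["point"],0))
print(proj("scene",[.555,-.1625,0]))
E
python3 plan.py .550,-.1605,.182,-24
```

```text
position: [0.5569, -0.1538, 0.2546]
ee_rot: [-2.63, -1.717, -0.0]
0.61 [208.7, 265.4] [6.57002052e-01 3.79646499e-01 1.11022302e-16]
0.41 [256.4, 363.4] [ 0.5625952 -0.156781   0.       ]
[np.float64(257.7760890992523), np.float64(363.5670802626658)]
t 11.75 pos [ 0.5569 -0.1539  0.2549] rot [-2.63  -1.719 -0.   ] w 0.485 gf 0.0 F [ 0.1  0.4 -0.3]
2 rows of 2: per-row -0.0044 -0.0018 0.0364 0.0029 | total -0.0088 -0.0037 0.0729 0.0057
-- at [0.55, -0.1605, 0.182, -24.0]
```

```bash

python3 -m inch '-.009 -.004 .02 .006 .045;-.009 -.004 .05 .006 .045;-.009 -.004 .065 .006 .045;-.009 -.004 .072 .006 .045;-.009 -.004 .072 .006 .045' 
python3 -m inch '0 0 0 0 0;0 0 0 0 0;0 0 0 0 0;0 0 0 0 0;0 0 0 0 0' 35 | grep -E 'pos|wid|gri|force'
python3 -m inch '0 0 0 0 0;0 0 0 0 0;0 0 0 0 0;0 0 -.03 0 0;0 0 -.06 0 0' 35
python3 -m inch '0 0 -.04 0 0;0 0 -.08 0 0;0 0 -.08 0 0'|grep -E 'pos|wid|gri'
python3 plan.py .48,-.05,.32,-60 .50,.10,.29,-90 .50,.10,.232,-90
```

```text
clock: 12.25
position: [0.5496, -0.161, 0.1822]
ee_rot: [-2.634, -1.711, 0.001]
force: [0.5, 0.1, 0.6]
width: 0.489
gripper_force: 0.0
position: [0.5499, -0.1614, 0.1833]
force: [0.4, 0.3, 5.3]
width: 0.177
gripper_force: 35.0
clock: 13.25
position: [0.549, -0.1611, 0.2426]
ee_rot: [-2.634, -1.709, 0.003]
force: [1.1, -0.6, -0.8]
width: 0.179
gripper_force: 35.0
position: [0.5508, -0.1623, 0.3276]
width: 0.177
gripper_force: 35.0
t 13.55 pos [ 0.5508 -0.1623  0.3276] rot [2.631 1.707 0.009] w 0.177 gf 35.0 F [-0.  -0.2 -0.4]
5 rows of 5: per-row 0.0147 -0.0221 0.0015 0.1255 | total 0.0737 -0.1104 0.0076 0.6277
-- at [0.48, -0.05, 0.32, -60.0]
4 rows of 4: per-row 0.0231 -0.0300 0.0075 0.1309 | total 0.0923 -0.1199 0.0300 0.5236
-- at [0.5, 0.1, 0.29, -90.0]
2 rows of 2: per-row 0.0000 0.0000 0.0290 -0.0000 | total 0.0000 0.0000 0.0580 -0.0000
-- at [0.5, 0.1, 0.232, -90.0]
```

```bash

python3 -m inch '.074 -.11 .007 .628 0;.074 -.11 .007 .628 0;.074 -.11 .007 .628 0;.074 -.11 .007 .628 0;.074 -.11 .007 .628 0' >/dev/null
python3 -m inch '.082 -.115 .03 .524 0;.082 -.115 .03 .524 0;.082 -.115 .03 .524 0;.082 -.115 .03 .524 0;.082 -.115 .03 .524 0' | grep -E 'pos|wid|grip'
python3 plan.py .49,.09,.232,-90
```

```text
position: [0.493, 0.0924, 0.285]
width: 0.179
gripper_force: 35.0
t 14.55 pos [0.493  0.0924 0.285 ] rot [ 3.14e+00  5.00e-03 -1.00e-03] w 0.179 gf 35.0 F [ 0.4 -0.5 -0.1]
2 rows of 2: per-row -0.0015 0.0012 0.0265 0.0017 | total -0.0030 0.0024 0.0530 0.0035
-- at [0.49, 0.09, 0.232, -90.0]
```

```bash

python3 -m inch '-.003 .002 .03 0 0;-.003 .002 .05 0 0;-.003 .002 .053 0 0;-.003 .002 .053 0 0' |grep -E 'pos|force|wid'
python3 -m inch '0 0 0 0 .045;0 0 0 0 .045;0 0 0 0 .045;0 0 0 0 .045;0 0 0 0 .045' |grep -E 'pos|force|wid'
python3 -m inch '0 0 -.05 0 .045;0 0 -.1 0 .045;0 0 -.1 0 .045'|grep -E 'pos|force|wid'
python3 - <<'E'
from meas import *
im=save("top","t5.png")
for ce,P in blobs(im,335,180,505,275): print("blob",ce.round(1),fit(ce,P,.01))
E
python3 plan.py .46,-.18,.34,-106 .481,-.42,.25,-106
```

```text
position: [0.49, 0.0882, 0.2329]
force: [-0.1, -0.6, 0.4]
width: 0.18
gripper_force: 35.0
position: [0.4898, 0.0898, 0.233]
force: [0.3, -0.4, -0.8]
width: 0.487
gripper_force: 0.0
position: [0.4917, 0.0891, 0.3377]
force: [0.6, -0.1, -0.1]
width: 0.489
gripper_force: 0.0
blob [226.5 495.5] (array([ 0.4846, -0.5303]), 173, np.float64(121.0), array([0.024, 0.067]))
blob [228.9 453.4] (array([ 0.4811, -0.4197]), 122, np.float64(164.0), array([0.022, 0.051]))
blob [235.1 384.3] (array([ 0.4697, -0.2375]), 115, np.float64(122.2), array([0.031, 0.033]))
blob [252.5 494.9] (array([ 0.4161, -0.5245]), 328, np.float64(83.3), array([0.056, 0.057]))
t 15.8 pos [0.4908 0.0897 0.3353] rot [-3.139e+00 -1.000e-03 -8.000e-03] w 0.492 gf 0.0 F [ 0.1  0.5 -0.3]
5 rows of 6: per-row -0.0051 0.0450 -0.0008 0.0466 | total -0.0257 0.2248 -0.0039 0.2330
1 rows of 6: per-row 0.0054 0.0449 -0.0008 0.0466 | total 0.0054 0.0449 -0.0008 0.0466
-- at [0.46, -0.18, 0.34, -106.0]
5 rows of 6: per-row 0.0144 0.0375 0.0150 -0.0000 | total 0.0719 0.1874 0.0750 -0.0000
1 rows of 6: per-row 0.0144 0.0375 0.0150 -0.0000 | total 0.0144 0.0375 0.0150 -0.0000
-- at [0.481, -0.42, 0.25, -106.0]
```

```bash

python3 -m inch '-.026 .225 0 .233 .05;-.026 .225 0 .233 .05;-.026 .225 0 .233 .05;-.026 .225 0 .233 .05;-.026 .225 0 .233 .05' >/dev/null
python3 -m inch '.04 .14 0 .047 .05;.04 .14 0 .047 .05;.04 .14 0 .047 .05;.04 .14 0 .047 .05' |grep pos
python3 plan.py .481,-.42,.25,-106
python3 - <<'E'
from h import *
save("scene","s6.png")
for d in arm.place_of("scene","hex_brass"): print(d["conf"],d["point"])
print(proj("scene",[.481,-.42,0]))
E
```

```text
position: [0.468, -0.2876, 0.3327]
t 16.7 pos [ 0.468  -0.2876  0.3327] rot [ 3.104e+00 -4.530e-01  1.000e-03] w 0.546 gf 0.0 F [-0.2  0.3 -0.2]
4 rows of 4: per-row 0.0126 0.0308 0.0207 -0.0026 | total 0.0503 0.1232 0.0827 -0.0104
-- at [0.481, -0.42, 0.25, -106.0]
0.49 [291.0, 422.9]
[np.float64(293.08402619382383), np.float64(422.70405243138174)]
```

```bash

python3 -m inch '.05 .123 .08 -.01 .05;.05 .123 .08 -.01 .05;.05 .123 .08 -.01 .05;.05 .123 .08 -.01 .05;.05 .123 .08 -.01 .05' >/dev/null
python3 -m inch '0 0 0 0 .05;0 0 0 0 .05' |grep pos
python3 plan.py .481,-.42,.184,-106
```

```text
position: [0.4853, -0.4107, 0.2532]
t 17.5 pos [ 0.4853 -0.4107  0.2532] rot [-3.112e+00  4.190e-01 -1.000e-03] w 0.546 gf 0.0 F [-0.1  0.3 -0.1]
2 rows of 2: per-row -0.0008 0.0050 0.0346 0.0058 | total -0.0017 0.0101 0.0692 0.0117
-- at [0.481, -0.42, 0.184, -106.0]
```

```bash

python3 -m inch '-.002 .010 .03 .012 .05;-.002 .01 .055 .012 .05;-.002 .01 .069 .012 .05;-.002 .01 .069 .012 .05' | grep -E 'pos|force'
python3 -m inch '0 0 0 0 0;0 0 0 0 0;0 0 0 0 0;0 0 0 0 0;0 0 0 0 0' 35 | grep -E 'pos|wid|gri|force'
python3 -m inch '0 0 0 0 0;0 0 0 0 0;0 0 0 0 0;0 0 -.03 0 0;0 0 -.06 0 0' 35
python3 -m inch '0 0 -.04 0 0;0 0 -.08 0 0;0 0 -.08 0 0'|grep -E 'pos|wid|gri'
python3 plan.py .46,-.15,.33,-90 .50,.04,.32,-90
```

```text
position: [0.48, -0.4202, 0.1826]
force: [-0.4, -0.2, -0.2]
gripper_force: 0.0
position: [0.48, -0.422, 0.1845]
force: [0.6, 2.0, 5.5]
width: 0.223
gripper_force: 35.0
clock: 18.9
position: [0.4792, -0.4216, 0.2437]
ee_rot: [-3.109, 0.442, 0.003]
force: [0.8, -1.4, -0.7]
width: 0.226
gripper_force: 35.0
position: [0.48, -0.4238, 0.3292]
width: 0.23
gripper_force: 35.0
t 19.2 pos [ 0.48   -0.4238  0.3292] rot [ 3.106 -0.442  0.011] w 0.23 gf 35.0 F [ 0.1 -0.8 -1.3]
5 rows of 6: per-row -0.0159 -0.0429 -0.0001 -0.0471 | total -0.0797 -0.2144 -0.0007 -0.2357
1 rows of 6: per-row -0.0055 -0.0454 -0.0001 -0.0471 | total -0.0055 -0.0454 -0.0001 -0.0471
-- at [0.46, -0.15, 0.33, -90.0]
5 rows of 5: per-row 0.0080 -0.0380 0.0020 -0.0000 | total 0.0400 -0.1900 0.0100 -0.0000
-- at [0.5, 0.04, 0.32, -90.0]
```

```bash

python3 -m inch '-.08 -.214 0 -.235 0;-.08 -.214 0 -.235 0;-.08 -.214 0 -.235 0;-.08 -.214 0 -.235 0;-.08 -.214 0 -.235 0' | grep -E 'pos|wid|grip'
python3 -m inch '.05 -.22 .0 -.047 0;.05 -.22 .0 -.047 0;.05 -.22 .0 -.047 0;.05 -.22 .0 -.047 0;.05 -.22 .0 -.047 0' | grep -E 'pos|wid|grip'
python3 plan.py .545,.068,.28,-90
```

```text
position: [0.4617, -0.1902, 0.3228]
width: 0.228
gripper_force: 35.0
position: [0.5232, 0.0282, 0.323]
width: 0.23
gripper_force: 35.0
t 20.2 pos [0.5232 0.0282 0.323 ] rot [-3.14e+00 -8.00e-03  1.00e-03] w 0.23 gf 35.0 F [ 0.7 -0.2 -0.8]
2 rows of 2: per-row 0.0110 -0.0198 0.0215 0.0024 | total 0.0220 -0.0396 0.0430 0.0049
-- at [0.545, 0.068, 0.28, -90.0]
```

```bash

python3 -m inch '.022 -.039 .02 0 0;.022 -.039 .04 0 0;.022 -.039 .043 0 0;.022 -.039 .043 0 0' | grep -E 'pos|wid|grip'
python3 -m inch '0 0 .03 0 0;0 0 .046 0 0;0 0 .046 0 0;0 0 .046 0 0' | grep -E 'pos|wid|force'
python3 plan.py .545,.068,.233,-90
```

```text
position: [0.5441, 0.0613, 0.2803]
width: 0.228
gripper_force: 35.0
position: [0.5449, 0.0612, 0.2359]
force: [-0.4, -0.1, -0.5]
width: 0.229
gripper_force: 35.0
t 21.0 pos [0.5449 0.0612 0.2359] rot [ 3.142e+00 -3.000e-03  1.000e-03] w 0.229 gf 35.0 F [-0.4 -0.1 -0.5]
1 rows of 1: per-row 0.0000 -0.0068 0.0029 -0.0022 | total 0.0000 -0.0068 0.0029 -0.0022
-- at [0.545, 0.068, 0.233, -90.0]
```

Place and release. Then I raise the arm to the right to look into the tray.

```bash

python3 -m inch '0 -.006 .002 0 0;0 -.006 .003 0 0;0 -.006 .003 0 .038;0 -.006 .003 0 .038;0 -.006 .003 0 .038' | grep -E 'pos|wid|force'
python3 -m inch '0 0 0 0 .038;0 0 0 0 .038;0 0 -.05 0 .038;0 0 -.1 0 .038;0 0 -.13 0 .038'| grep -E 'pos|wid|force'
python3 -m inch '-.05 .25 -.05 0 .09;-.05 .25 -.05 0 .09;-.05 .25 -.05 0 .09;-.05 .25 -.05 0 .09;-.05 .25 -.05 0 .09'| grep -E 'pos|wid|force'
python3 - <<'E'
from meas import *
a=save("top","t6.png");save("scene","s7.png")
cv2.imwrite("pics/v6.png",cv2.resize(a[175:285,140:300,::-1],None,fx=5,fy=5,interpolation=2))
E
```

```text
position: [0.5449, 0.0682, 0.232]
force: [-0.3, 0.4, -0.4]
width: 0.403
gripper_force: 0.0
position: [0.5453, 0.0676, 0.3649]
force: [0.5, -0.0, 0.8]
width: 0.41
gripper_force: 0.0
position: [0.4957, -0.174, 0.4104]
force: [1.4, -0.4, 0.2]
width: 0.8
gripper_force: 0.0
```

View pics/v6.png

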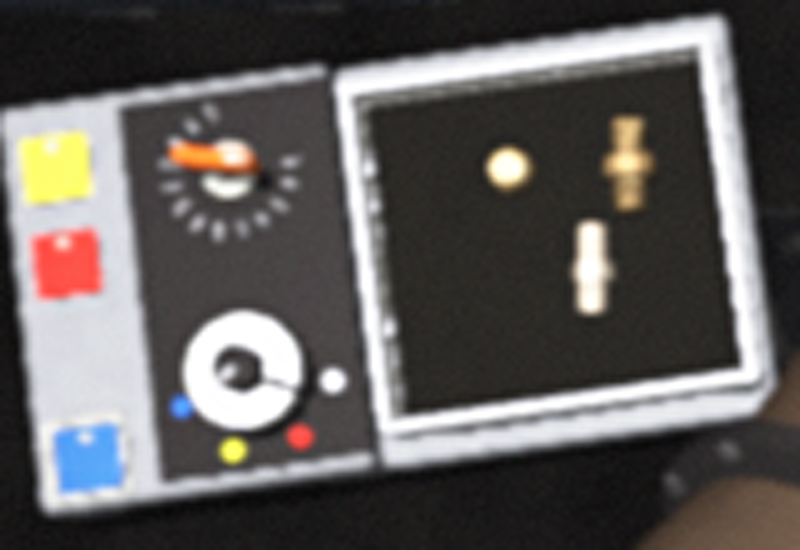

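All three fittings are in the tray and there is nothing left to load. The ring's line is at about +1.15 rad, with its centre at crop (243,370). I'll move above the ring and meanwhile locate the case behind the machine.

```bash
python3 - <<'E'
from h import *
a=cv2.imread("pics/top0.png");b=cv2.imread("pics/scene0.png")
cv2.imwrite("pics/v7.png",np.hstack([cv2.resize(a[80:230,90:250],(400,375),interpolation=2),cv2.resize(b[80:230,215:375],(400,375),interpolation=2)]))
E
python3 plan.py .44,.2585,.36,90
```

```text
t 22.6 pos [ 0.4939 -0.18    0.412 ] rot [ 3.138 -0.018  0.005] w 0.885 gf 0.0 F [0.1 0.5 0.6]
5 rows of 22: per-row -0.0027 -0.0199 0.0024 -0.1433 | total -0.0134 -0.0995 0.0118 -0.7166
5 rows of 22: per-row 0.0111 -0.0168 0.0024 -0.1433 | total 0.0553 -0.0838 0.0118 -0.7166
5 rows of 22: per-row 0.0193 -0.0054 0.0024 -0.1433 | total 0.0967 -0.0269 0.0118 -0.7166
5 rows of 22: per-row 0.0181 0.0086 0.0024 -0.1433 | total 0.0906 0.0432 0.0118 -0.7166
2 rows of 22: per-row 0.0080 0.0184 0.0024 -0.1433 | total 0.0160 0.0369 0.0047 -0.2866
-- at [0.44, 0.2585, 0.36, 90.0]
```

View pics/v7.png

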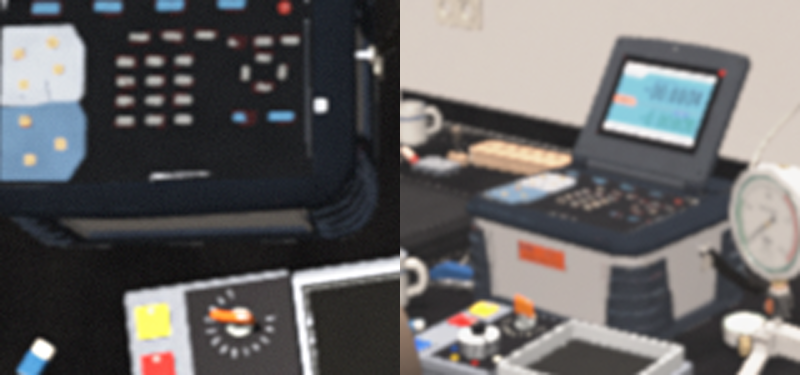

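```bash

python3 -m inch '-.013 -.1 .0 -.717 .09;-.013 -.1 .0 -.717 .09;-.013 -.1 .0 -.717 .09;-.013 -.1 .0 -.717 .09;-.013 -.1 .0 -.717 .09' >/dev/null
python3 -m inch '.055 -.084 0 -.717 .09;.055 -.084 0 -.717 .09;.055 -.084 0 -.717 .09;.055 -.084 0 -.717 .09;.055 -.084 0 -.717 .09' >/dev/null
python3 -m inch '.097 -.027 0 -.717 .07;.097 -.027 0 -.717 .07;.097 -.027 0 -.717 .07;.097 -.027 0 -.717 .07;.097 -.027 0 -.717 .07' | grep pos
python3 - <<'E'
from h import *
for c in(150,185,205,225):
  print(c,"bottom",at("top",(176-(c-150)*.02,c),.0).round(3),"top",[(z,at("top",(164-(c-150)*.02,c),z)[0].round(3)) for z in(.05,.1,.15,.2)])
# scene: corner top/bottom ~ crop (608,250)->, (610,325)
for n,p in dict(topc=(80+245/2.5,215+210/2.5),botc=(80+325/2.5,215+210/2.5)).items(): print(n,[(z,at("scene",p,z).round(3)[:2]) for z in(0,.05,.1,.15,.2)])
E
python3 plan.py .44,.2585,.33,90
```

```text
position: [0.4562, 0.1275, 0.4097]
150 bottom [0.647 0.382 0.   ] top [(0.05, np.float64(0.667)), (0.1, np.float64(0.654)), (0.15, np.float64(0.641)), (0.2, np.float64(0.628))]
185 bottom [0.647 0.289 0.   ] top [(0.05, np.float64(0.667)), (0.1, np.float64(0.654)), (0.15, np.float64(0.641)), (0.2, np.float64(0.628))]
205 bottom [0.646 0.235 0.   ] top [(0.05, np.float64(0.666)), (0.1, np.float64(0.653)), (0.15, np.float64(0.64)), (0.2, np.float64(0.628))]
225 bottom [0.646 0.181 0.   ] top [(0.05, np.float64(0.666)), (0.1, np.float64(0.653)), (0.15, np.float64(0.64)), (0.2, np.float64(0.627))]
topc [(0, array([1.017, 0.506])), (0.05, array([0.911, 0.416])), (0.1, array([0.806, 0.325])), (0.15, array([0.7  , 0.235])), (0.2, array([0.595, 0.144]))]
botc [(0, array([0.729, 0.264])), (0.05, array([0.642, 0.188])), (0.1, array([0.554, 0.113])), (0.15, array([0.466, 0.037])), (0.2, array([ 0.379, -0.038]))]
t 24.1 pos [0.4562 0.1275 0.4097] rot [-1.484 -2.769  0.   ] w 0.762 gf 0.0 F [0. 0. 0.]
5 rows of 7: per-row 0.0169 0.0084 0.0114 -0.1406 | total 0.0843 0.0422 0.0570 -0.7029
2 rows of 7: per-row 0.0074 0.0173 0.0114 -0.1406 | total 0.0148 0.0347 0.0228 -0.2812
-- at [0.44, 0.2585, 0.33, 90.0]
```

```bash

python3 -m inch '.084 .042 .03 -.703 .07;.084 .042 .03 -.703 .07;.084 .042 .03 -.703 .07;.084 .042 .03 -.703 .07;.084 .042 .03 -.703 .07' >/dev/null
python3 -m inch '.015 .035 .03 -.281 .07;.015 .035 .03 -.281 .07;.015 .035 .03 -.281 .07;.015 .035 .03 -.281 .07;.015 .035 .03 -.281 .07' | grep -E 'pos|rot|wid'
python3 plan.py .44,.2585,.252,90
```

```text
position: [0.4414, 0.2574, 0.3503]
ee_rot: [0.018, 3.141, 0.0]
width: 0.763
t 25.1 pos [0.4414 0.2574 0.3503] rot [0.018 3.141 0.   ] w 0.763 gf 0.0 F [-0.7  0.9  0.4]
3 rows of 3: per-row 0.0005 0.0004 0.0328 -0.0038 | total 0.0015 0.0011 0.0983 -0.0113
-- at [0.44, 0.2585, 0.252, 90.0]
```

```bash

python3 -m inch '.001 .001 .04 0 .07;.001 .001 .075 0 .07;.001 .001 .09 0 .07;.001 .001 .098 0 .07;.001 .001 .098 0 .07' | grep -E 'pos|force|wid'
python3 -m inch '0 0 0 0 .04;0 0 0 0 .04;0 0 0 0 .04;0 0 0 0 .04;0 0 0 0 .04' 12 | grep -E 'pos|force|wid'
python3 - <<'E'
from h import *
a=save("scene","s8.png");cv2.imwrite("pics/v8.png",cv2.resize(a[170:260,200:310,::-1],None,fx=6,fy=6,interpolation=2));st()
E
```

```text
position: [0.4401, 0.2588, 0.2515]
force: [0.1, -0.0, -0.0]
width: 0.764
gripper_force: 0.0
position: [0.4405, 0.2591, 0.2529]
force: [-1.7, -1.9, 7.6]
width: 0.605
gripper_force: 12.0
t 26.15 pos [0.4405 0.2591 0.2529] rot [1.10e-02 3.14e+00 1.00e-03] w 0.604 gf 12.0 F [-0.6 -2.5  7.3]
```

View pics/v8.png

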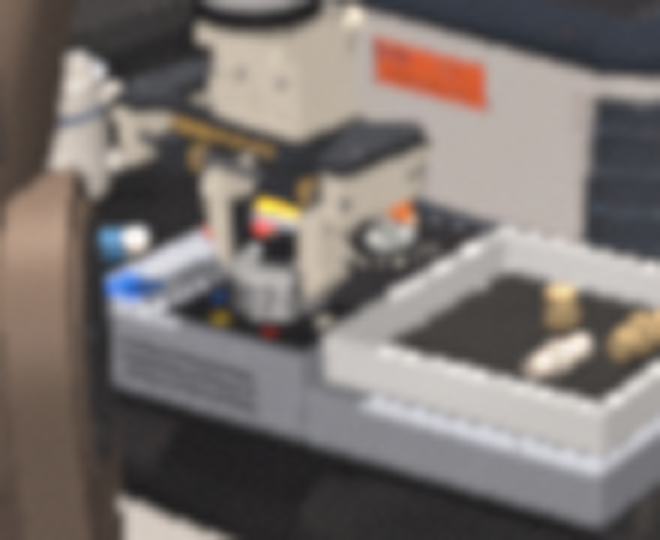

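The ring is gripped at 55.5 mm and the inner knob is free between the fingers. Next I turn the ring clockwise.

```bash

python3 -m inch '0 0 0 .14 .04;0 0 0 .28 .04;0 0 0 .42 .04;0 0 0 .56 .04;0 0 0 .7 .04' 25 | grep -E 'rot|force|wid'
python3 -m inch '0 0 0 .14 .04;0 0 0 .28 .04;0 0 0 .42 .04;0 0 0 .56 .04;0 0 0 .7 .04' | grep -E 'rot|force|wid'
python3 -m inch '0 0 0 .14 .04;0 0 0 .28 .04;0 0 0 .42 .04;0 0 0 .56 .04;0 0 0 .7 .04' | grep -E 'rot|force|wid'
python3 -m inch '0 0 0 .14 .04;0 0 0 .28 .04;0 0 0 .32 .04;0 0 0 .32 .04;0 0 0 .32 .04' | grep -E 'pos|rot|force|wid'
```

```text
ee_rot: [1.096, 2.943, 0.002]
force: [-1.7, -1.9, 7.4]
width: 0.602
gripper_force: 25.0
ee_rot: [2.039, 2.39, 0.002]
force: [-1.1, -3.2, 8.7]
width: 0.599
gripper_force: 25.0
ee_rot: [-2.735, -1.545, -0.002]
force: [-2.0, -3.2, 9.8]
width: 0.604
gripper_force: 25.0
position: [0.4404, 0.2589, 0.2529]
ee_rot: [-2.943, -1.098, -0.002]
force: [-1.9, -1.9, 12.5]
width: 0.605
gripper_force: 25.0
```

Release, rise and move the arm aside to read the ring.

```bash

python3 -m inch '0 0 0 0 .07;0 0 0 0 .07;0 0 0 0 .07;0 0 -.04 0 .07;0 0 -.08 0 .07' | grep -E 'pos|force|wid'
python3 -m inch '0 .1 -.05 0 .07;0 .2 -.1 0 .07;0 .24 -.1 0 .07;0 .24 -.1 0 .07;0 .24 -.1 0 .07' | grep -E 'pos|force|wid'
python3 - <<'E'
from meas import *
a=save("top","t9.png")
cv2.imwrite("pics/v9.png",cv2.resize(a[190:275,145:245,::-1],None,fx=7,fy=7,interpolation=2))
E
```

```text
position: [0.4397, 0.2589, 0.3321]
force: [-0.1, 0.6, -0.1]
width: 0.758
gripper_force: 0.0
position: [0.5918, 0.084, 0.4291]
force: [0.9, 0.0, -0.3]
width: 0.763
gripper_force: 0.0
```

View pics/v9.png

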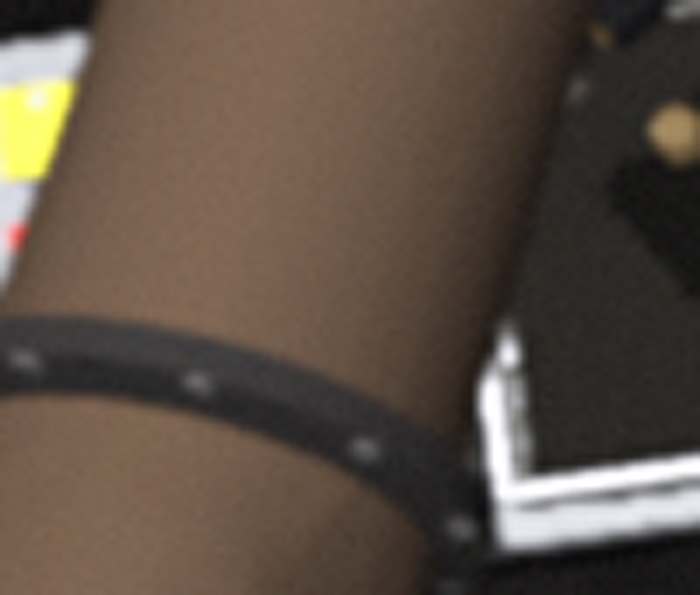

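The arm hides the ring, so I move it further to the right.

```bash
python3 plan.py .46,-.17,.42,-90
```

```text
t 29.2 pos [0.5954 0.0755 0.4327] rot [2.942 1.084 0.01 ] w 0.761 gf 0.0 F [ 3.3 -5.2  5. ]
5 rows of 6: per-row -0.0437 0.0165 0.0021 0.1177 | total -0.2187 0.0824 0.0105 0.5885
1 rows of 6: per-row -0.0272 0.0380 0.0021 0.1177 | total -0.0272 0.0380 0.0021 0.1177
-- at [0.46, -0.17, 0.42, -90.0]
```

```bash

python3 -m inch '-.05 -.02 -.02 0 .07;-.1 -.04 -.02 0 .07;-.1 -.04 -.02 0 .07' | grep -E 'pos|force'
python3 plan.py .46,-.17,.44,-90
```

```text
position: [0.4856, 0.0469, 0.4474]
force: [-0.7, 0.4, 0.5]
gripper_force: 0.0
t 29.5 pos [0.4856 0.0469 0.4474] rot [-2.942 -1.092  0.005] w 0.764 gf 0.0 F [-0.7  0.4  0.5]
5 rows of 5: per-row -0.0322 0.0295 0.0015 0.1422 | total -0.1609 0.1476 0.0074 0.7110
-- at [0.46, -0.17, 0.44, -90.0]
```

```bash

python3 -m inch '-.16 .148 0 .711 .06;-.16 .148 0 .711 .06;-.16 .148 0 .711 .06;-.16 .148 0 .711 .06;-.16 .148 0 .711 .06' | grep -E 'pos|rot|force'
python3 - <<'E'
from meas import *
a=save("top","t10.png")
cv2.imwrite("pics/v10.png",cv2.resize(a[180:280,140:300,::-1],None,fx=5,fy=5,interpolation=2))
E
```

```text
position: [0.4638, -0.1713, 0.4488]
ee_rot: [3.14, -0.012, 0.002]
force: [-0.2, 0.0, 0.2]
gripper_force: 0.0
```

View pics/v10.png

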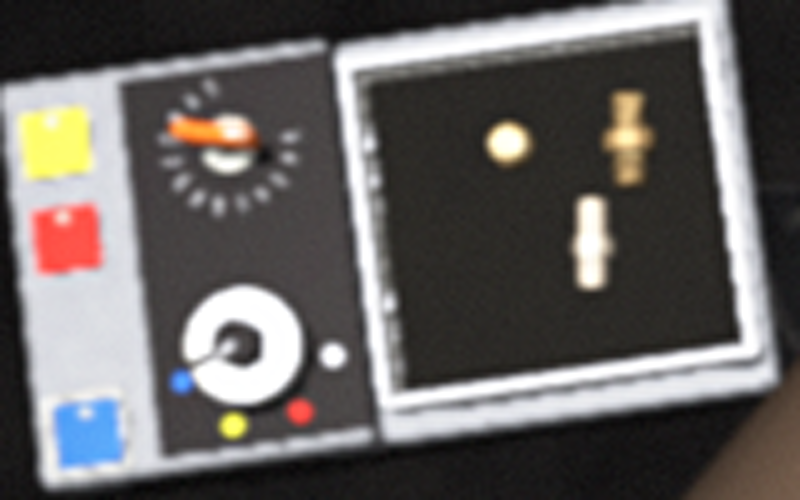

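The line now points at the blue dot (about -1.29 rad), and the inner knob's mark is unchanged at crop (230,348). I'll confirm this numerically and measure the wing angle.

```bash
cat > key.py <<'E'
from h import *
AX=np.array([.4406,.2593]);Y=np.radians(6.3)
def wing(im):
    h=cv2.cvtColor(im,cv2.COLOR_RGB2HSV);m=cv2.inRange(h,(5,140,90),(21,255,255));m[:190]=0;m[230:]=0;m[:,:165]=0;m[:,200:]=0
    P=np.argwhere(m);X=np.array([at("top",p,.104)[:2] for p in P]);d=X-X.mean(0);ev,V=np.linalg.eigh(d.T@d)
    return len(P),X.mean(0).round(4),np.degrees(np.arctan2(V[1,1],V[0,1]))%180
E
python3 - <<'E'
from key import *
for f in("t6.png","t10.png"):
    im=cv2.imread("pics/"+f)[:,:,::-1];g=im.mean(2).astype(np.float32)
    best=[]
    th=np.radians(np.arange(0,360,2));v=np.zeros(len(th))
    for r in(.017,.019,.021,.023):
        for i,t in enumerate(th):
            X=[AX[0]+r*np.cos(t),AX[1]+r*np.sin(t),.088];p=proj("top",X)
            v[i]+=cv2.getRectSubPix(g,(1,1),(float(p[1]),float(p[0])))[0,0]
    i=v.argmin();q=(th[i]-np.pi-Y+np.pi)%(2*np.pi)-np.pi
    print(f,"ring q",q.round(3),v.min(),np.median(v)); print("wing",wing(np.ascontiguousarray(im)))
E
```

```text
t6.png ring q 1.077 797.6290130615234 1019.005729675293
wing (57, array([0.5434, 0.2718]), np.float64(77.25850390498113))
t10.png ring q -1.332 742.6383819580078 1019.005729675293
wing (54, array([0.5437, 0.2728]), np.float64(76.99290738976956))
```

```bash
cat >> key.py <<'E'
K=np.array([.545,.271])
def tcp(a,side,xs,W=.060,rho=.013,gap=0):
    a=np.radians(a);u=np.array([np.cos(a),np.sin(a)]);n=np.array([u[1],-u[0]])
    P=K+rho*u-(.0045+gap)*n
    return P+np.array([.0095*xs, .5*W*side])   # side +1: right finger pushes, -1: left; xs +1: front corner contact, -1: back corner
E
python3 - <<'E'
from key import *
p0=tcp(-103,1,1,gap=.006);print("start",p0.round(4))
for a in range(-103,-179,-12): print("A1",a,((tcp(a,1,1)-p0)*1e3).round(1))
p1=tcp(-175,1,-1,gap=.004);print("A2 start",p1.round(4))
for a in range(-175,-272,-12): print("A2",a,((tcp(a,1,-1)-p1)*1e3).round(1))
p2=tcp(-262,-1,-1,gap=.006);print("B start",p2.round(4))
for a in list(range(-265,-336,-12))+[-336]: print("B",a,((tcp(a,-1,-1)-p2)*1e3).round(1))
E
python3 plan.py .557,.287,.37,-90
```

```text
start [0.5618 0.286 ]
A1 -103 [-5.8  1.3]
A1 -115 [-8.7  1.3]
A1 -127 [-11.5   1.9]
A1 -139 [-14.2   3.1]
A1 -151 [-16.5   4.8]
A1 -163 [-18.4   6.9]
A1 -175 [-19.9   9.4]
A2 start [0.5233 0.2914]
A2 -175 [-0.3  4. ]
A2 -187 [-1.2  6.7]
A2 -199 [-1.5  9.6]
A2 -211 [-1.3 12.4]
A2 -223 [-0.4 15.2]
A2 -235 [ 1.1 17.7]
A2 -247 [ 3.  19.8]
A2 -259 [ 5.3 21.5]
A2 -271 [ 7.9 22.7]
B start [0.5233 0.2524]
B -265 [6.6 1.1]
B -277 [9.3 2. ]
B -289 [12.2  2.3]
B -301 [15.  2.]
B -313 [17.8  1.2]
B -325 [20.3 -0.3]
B -336 [22.3 -2. ]
t 30.05 pos [ 0.4637 -0.1721  0.4488] rot [ 3.14e+00 -2.30e-02  2.00e-03] w 0.653 gf 0.0 F [-1.  -0.6  0.7]
5 rows of 10: per-row 0.0087 -0.0460 0.0079 -0.0015 | total 0.0433 -0.2302 0.0394 -0.0074
5 rows of 10: per-row 0.0090 -0.0460 0.0079 -0.0015 | total 0.0450 -0.2299 0.0394 -0.0074
-- at [0.557, 0.287, 0.37, -90.0]
```

```bash

python3 -m inch '.043 -.23 .04 0 .06;.043 -.23 .04 0 .06;.043 -.23 .04 0 .06;.043 -.23 .04 0 .06;.043 -.23 .04 0 .06' 40 | grep -E 'pos|force'
python3 -m inch '.055 -.229 .04 0 .06;.055 -.229 .04 0 .06;.055 -.229 .04 0 .06;.055 -.229 .04 0 .06;.055 -.229 .04 0 .06' | grep -E 'pos|force'
python3 -m inch '0 0 0 0 .06;0 0 0 0 .06;0 0 0 0 .06' | grep -E 'pos|force'
python3 plan.py .5618,.286,.30,-90 .5618,.286,.261,-90
```

```text
position: [0.5075, 0.0677, 0.4074]
force: [1.0, -0.3, 0.1]
gripper_force: 0.0
position: [0.5612, 0.2972, 0.3668]
force: [0.7, 0.0, -0.3]
gripper_force: 0.0
position: [0.5616, 0.2916, 0.3684]
force: [0.4, -0.5, -0.7]
gripper_force: 0.0
t 31.35 pos [0.5616 0.2916 0.3684] rot [3.141 0.004 0.   ] w 0.65 gf 0.0 F [ 0.4 -0.5 -0.7]
2 rows of 2: per-row 0.0001 0.0028 0.0342 0.0014 | total 0.0002 0.0056 0.0684 0.0027
-- at [0.5618, 0.286, 0.3, -90.0]
1 rows of 1: per-row 0.0000 0.0000 0.0390 -0.0000 | total 0.0000 0.0000 0.0390 -0.0000
-- at [0.5618, 0.286, 0.261, -90.0]
```

```bash

python3 -m inch '0 .0055 .03 0 .06;0 .0055 .06 0 .06;0 .0055 .085 0 .06;0 .0055 .107 0 .06;0 .0055 .107 0 .06' | grep -E 'pos|force|wid'
python3 -m inch '0 0 0 0 .06;0 0 0 0 .06' | grep -E 'pos|force|wid'
python3 plan.py .5618,.286,.261,-90
```

```text
position: [0.5606, 0.2858, 0.2593]
force: [-0.1, -0.7, 0.9]
width: 0.653
gripper_force: 0.0
position: [0.5623, 0.2866, 0.263]
force: [-0.3, -0.3, -0.0]
width: 0.653
gripper_force: 0.0
t 32.05 pos [0.5623 0.2866 0.263 ] rot [-3.141e+00 -5.000e-03 -3.000e-03] w 0.653 gf 0.0 F [-0.3 -0.3 -0. ]
1 rows of 1: per-row -0.0005 0.0006 0.0020 0.0029 | total -0.0005 0.0006 0.0020 0.0029
-- at [0.5618, 0.286, 0.261, -90.0]
```

Push A1: tool x = +X and tool y = -Y.

```bash

python3 -m inch '-.003 0 0 0 .06;-.006 -.001 0 0 .06;-.009 -.001 0 0 .06;-.0115 -.002 0 0 .06;-.014 -.003 0 0 .06' | grep -E 'pos|force|wid'
python3 -m inch '-.0025 -.002 0 0 .06;-.0045 -.004 0 0 .06;-.006 -.0065 0 0 .06;-.006 -.0065 0 0 .06' | grep -E 'pos|force|wid'
python3 - <<'E'
from h import *
a=save("scene","s11.png");cv2.imwrite("pics/v11.png",cv2.resize(a[160:250,210:310,::-1],None,fx=6,fy=6,interpolation=2))
E
```

```text
position: [0.5487, 0.2887, 0.2626]
force: [6.0, -5.3, 1.3]
width: 0.655
gripper_force: 3.6
position: [0.5421, 0.2951, 0.2623]
force: [1.0, -5.2, 3.3]
width: 0.653
gripper_force: 2.8
```

View pics/v11.png

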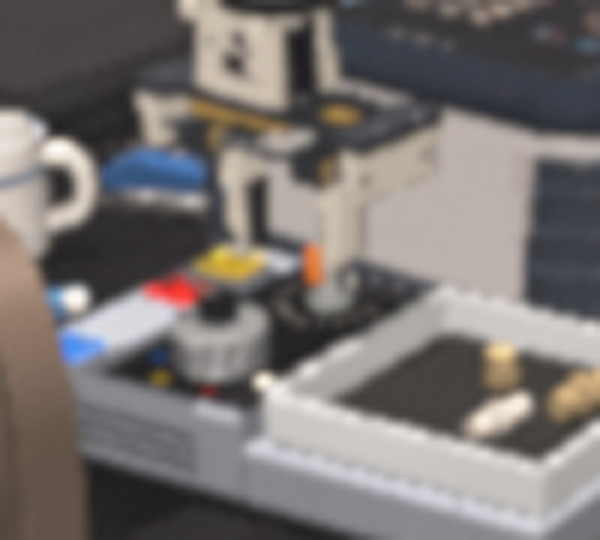

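The push works: the wing (orange, crop (313,265)) now points to the front, with modest forces of about 6 N. Next I shift the finger and continue with push A2.

```bash

python3 -m inch '0 .004 0 0 .06;-.0186 .004 0 0 .06;-.0186 .004 0 0 .06;-.0186 .004 0 0 .06' | grep -E 'pos|force|wid'
python3 -m inch '-.0005 -.004 0 0 .06;-.0012 -.0067 0 0 .06;-.0015 -.0096 0 0 .06;-.0013 -.0124 0 0 .06;-.0004 -.0152 0 0 .06' | grep -E 'pos|force|wid'
python3 -m inch '.0015 -.0025 0 0 .06;.0034 -.0046 0 0 .06;.0057 -.0063 0 0 .06;.0083 -.0075 0 0 .06;.0083 -.0075 0 0 .06' | grep -E 'pos|force|wid'
python3 plan.py .5312,.3141,.261,-90
```

```text
position: [0.5229, 0.2929, 0.2615]
force: [0.4, 0.3, 1.4]
width: 0.651
gripper_force: 0.0
position: [0.5224, 0.3061, 0.2611]
force: [-6.0, -7.2, 5.3]
width: 0.655
gripper_force: 4.3
position: [0.53, 0.3152, 0.2608]
force: [-8.7, -0.9, 5.0]
width: 0.655
gripper_force: 4.0
t 34.4 pos [0.53   0.3152 0.2608] rot [ 3.141  0.006 -0.007] w 0.655 gf 4.0 F [-8.7 -0.9  5. ]
1 rows of 1: per-row 0.0012 0.0012 -0.0002 0.0035 | total 0.0012 0.0012 -0.0002 0.0035
-- at [0.5312, 0.3141, 0.261, -90.0]
```

```bash

python3 -m inch '-.009 0 0 0 .06;-.009 .03 0 0 .06;-.008 .0617 0 0 .06;-.008 .0617 0 0 .06;-.008 .0617 0 0 .06' | grep -E 'pos|force|wid'
python3 - <<'E'
from h import *
a=save("scene","s12.png");b=save("top","t12.png");cv2.imwrite("pics/v12.png",np.hstack([cv2.resize(a[160:250,220:310,::-1],(400,400),interpolation=2),cv2.resize(b[180:270,140:230,::-1],(400,400),interpolation=2)]))
E
python3 plan.py .5233,.2524,.261,-90
```

```text
position: [0.5234, 0.2531, 0.2616]
force: [-0.8, 1.8, -0.8]
width: 0.656
gripper_force: 0.0
t 35.0 pos [0.5232 0.2545 0.2613] rot [-3.141e+00 -8.000e-03 -1.000e-03] w 0.653 gf 0.0 F [-1.   1.2  0. ]
1 rows of 1: per-row 0.0001 0.0021 0.0003 0.0049 | total 0.0001 0.0021 0.0003 0.0049
-- at [0.5233, 0.2524, 0.261, -90.0]
```

View pics/v12.png

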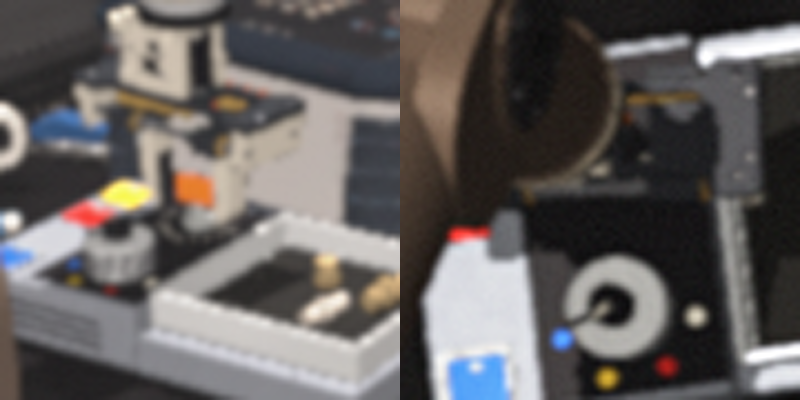

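The wing now stands broadside, with its white end to the left. The ring's line is on blue. Push B follows with the left finger.

```bash

python3 -m inch '.0035 -.0005 0 0 .06;.0066 -.001 0 0 .06;.0093 -.002 0 0 .06;.0122 -.0023 0 0 .06;.015 -.002 0 0 .06' | grep -E 'pos|force|wid'
python3 -m inch '.0028 .0008 0 0 .06;.0053 .0023 0 0 .06;.0066 .0032 0 0 .06;.0066 .0032 0 0 .06' | grep -E 'pos|force|wid'
python3 plan.py .5449,.2512,.261,-90
```

```text
position: [0.5373, 0.2565, 0.2608]
force: [-5.8, 1.0, 3.7]
width: 0.656
gripper_force: 3.3
position: [0.5441, 0.2543, 0.2608]
force: [-4.7, 5.4, 2.5]
width: 0.654
gripper_force: 3.1
t 35.9 pos [0.5441 0.2543 0.2608] rot [-3.14  -0.01   0.004] w 0.654 gf 3.1 F [-4.7  5.4  2.5]
1 rows of 1: per-row 0.0008 0.0031 -0.0002 0.0063 | total 0.0008 0.0031 -0.0002 0.0063
-- at [0.5449, 0.2512, 0.261, -90.0]
```

```bash

python3 -m inch '.001 .0015 0 0 .06;.002 .003 0 0 .06;.0023 .0045 0 0 .06;.0023 .0045 0 0 .06' | grep -E 'pos|force|wid'
python3 -m inch '.0003 .001 0 0 .06;.0005 .002 0 0 .06;.0005 .002 0 0 .06' | grep -E 'pos|force|wid'
```

```text
position: [0.547, 0.2512, 0.2609]
force: [0.8, 10.1, -2.5]
width: 0.653
gripper_force: 4.1
position: [0.5478, 0.2494, 0.2611]
force: [2.3, 11.0, -2.8]
width: 0.653
gripper_force: 4.5
```

```bash

python3 -m inch '0 .001 0 0 .06;0 .002 0 0 .06;0 .002 0 0 .06' | grep -E 'pos|force|wid'
```

```text
position: [0.548, 0.2483, 0.2612]
force: [2.1, 13.9, -4.3]
width: 0.654
gripper_force: 6.0
```

```bash

python3 -m inch '-.002 -.006 0 0 .06;-.003 -.01 0 0 .06;-.003 -.01 -.04 0 .06;-.003 -.01 -.09 0 .06;-.003 -.01 -.14 0 .06' | grep -E 'pos|force|wid'
python3 -m inch '-.06 .24 -.03 0 .06;-.06 .24 -.03 0 .06;-.06 .24 -.03 0 .06;-.06 .24 -.03 0 .06;-.06 .24 -.03 0 .06' | grep -E 'pos|force|wid'
python3 -m inch '-.02 .22 0 0 .06;-.02 .22 0 0 .06;-.02 .22 0 0 .06;-.02 .22 0 0 .06;-.02 .22 0 0 .06' | grep -E 'pos|force|wid'
python3 - <<'E'
from key import *
im=save("top","t13.png");print(wing(im));
cv2.imwrite("pics/v13.png",cv2.resize(im[180:280,140:300,::-1],None,fx=5,fy=5,interpolation=2));st()
for p in [(.4697,-.2375,0),(.4161,-.5245,0)]: pass
from meas import blobs,fit
for ce,P in blobs(im,335,180,525,275): print(fit(ce,P,.01))
E
```

```text
position: [0.5443, 0.2535, 0.4026]
force: [0.4, 0.4, 0.6]
width: 0.653
gripper_force: 0.0
position: [0.4846, 0.0115, 0.4315]
force: [0.7, -0.5, 0.3]
width: 0.653
gripper_force: 0.0
position: [0.4643, -0.2116, 0.4319]
force: [0.8, -0.4, 0.6]
width: 0.656
gripper_force: 0.0
(61, array([0.5407, 0.2678]), np.float64(18.38382228164869))
t 38.45 pos [ 0.4639 -0.213   0.4321] rot [ 3.138e+00 -7.000e-03  2.000e-03] w 0.653 gf 0.0 F [-1.9 -0.7  0.4]
(array([ 0.5066, -0.2571]), 6897, np.float64(127.3), array([0.17, 0.38]))
(array([ 0.5448, -0.1493]), 106, np.float64(144.8), array([0.025, 0.046]))
(array([ 0.4978, -0.555 ]), 353, np.float64(119.0), array([0.024, 0.136]))
(array([ 0.416 , -0.5248]), 334, np.float64(90.2), array([0.055, 0.058]))
```

View pics/v13.png

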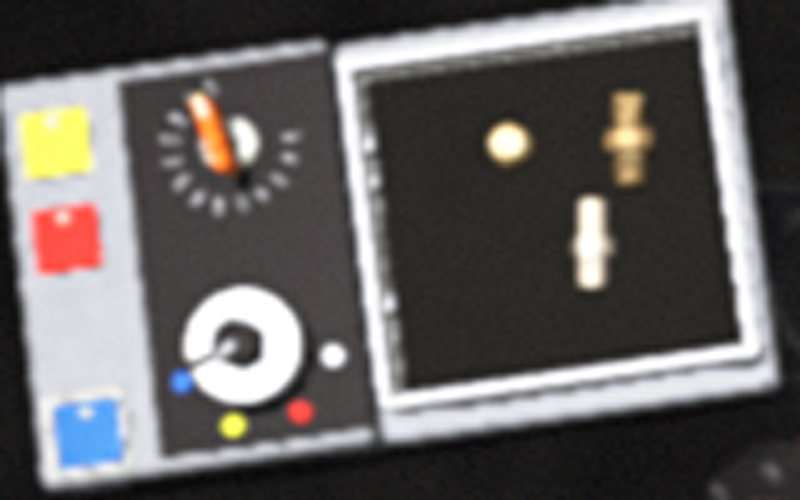

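The white end points to back-left at 18.4°, which is 4.50 rad wound. The ring is on blue, the inner knob is unchanged and all three fittings are in the tray, so I hand in.

```bash
python3 -c "
from cell import arm
print(arm.sign_off())"
```

```text
the job is handed in; nothing more can be done
None
```

The job is handed in, and `sign_off()` gave no verdict: the last picture shows all three fittings in the tray, the ring's line on the blue dot (blue tag in the seat), the timer key at about 4.5 rad (fully wound), and the inner knob and tape reel unmoved; the arm hid the weight, last seen in place before the third pick.

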